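# Restock the slanted pull-out shelf of the supply rack

### The arm

A 6-joint arm with a two-finger parallel gripper is mounted at the origin on the work surface; the furniture and walls round the work are solid. World frame = base frame: x ahead of the robot, y to its left, z up, the work surface at z = 0. Lengths are in m, angles in rad, forces in N, time in s.
With the tool pointing down it reaches from about 0.275 to 0.725 m from the base axis. Payload 5.6 kg.
Tool frame: the origin (TCP) lies on the centre line of the jaws, within the pads' length; the fingertips stand 14 mm ahead of it and the grasp point (between the pads) lies 5 mm behind it; z points along the fingers, y is the line along which they close (so a half turn about z gives the same grasp; the last joint's range is limited). The gripper opens to 85 mm and grips with 20 to 120 N. Pads are 22 mm wide; open, the fingers measure 114 mm over their backs; the gripper's body (76 mm by 85 mm) begins 54 mm behind the grasp point. The pads swing forward as they close: fully open they stand 13 mm farther back than shut.
Start: joints at [1.525, 0.255, 0.108, 0, -1.424, -0.285], TCP at [0.179, 0.52, 0.245] pointing down, gripper open.
Joint ranges: [-2.95, 2.95], [-1.21, 1.97], [-1.09, 1.5], [-2.87, 1.71], [-2.94, -0.07], [-3.05, 3.05]. Speed limits (rad/s): [2.57, 2.57, 3.14, 3.14, 3.14, 3.14].

### API

Orientations are given as a unit quaternion [w, x, y, z].
In Python, from cell import robot gives the robot as it stands.
- The arm moves only by the shell command python3 -m jog 'ROWS'. ROWS is JSON, one flat list of numbers, 7 for each row, row after row: the shift along the tool's x, y, z in cm, then the turn, a rotation vector about the tool's x, y, z in degrees, then the opening in per cent of the stroke, from 0 (shut) to 100 (fully open). A call has 1 to 20 rows; each row shifts and turns the commanded pose from where the row before left it, along the tool's axes as they then stand; what a row does not reach is not made up. A row lasts 1/10 s, in which the tool goes at most 50 mm and 8.59 degrees, less where a joint would pass 70% of its speed; a pose out of reach is approached as far as the arm can. A call is refused whole if a number of a shift passes 5 or a number of a turn 8.59, either way. A call with a gripper value outside its range is refused whole. The fingers move at their own pace and stop on an object; the grip force is fixed at half the most. Time passes only in rows, so rows that do not move let the fingers close. It gives the time, the measured TCP pose, the force, the opening and the grip force at its end, in the units of the state.
- robot.get_state(): the state, without advancing time (a new reading comes with each control period).
- robot.read_camera(name): name is "scene" or "top" or "wrist"; returns a dict with "img" (480x640x3 uint8, red, green, blue), "camera_matrix" (3x3 intrinsics, pixels), "T" (4x4, takes a point from camera to world coordinates); the wrist camera has in their place "hand_eye" (4x4, takes a point from camera to tool coordinates, whose origin is the TCP and whose axes are the flange's). Camera axes: x right, y up, looking along -z (the intrinsics and any distortion apply to the point x, -y, -z); pixel columns grow to the right and rows downward; lengths in m; the calibration is good to about 2 mm. A picture is of the moment at which its call begins: read the wrist's pose just before it. There is no depth.
- robot.job_done(): hands the job in; it is judged then, once.
The state is a dict: "time": time; "q": joint angles; "joint_vel": joint speeds; "joint_torque": joint torques, N m; "eef_pos": TCP position; "tcp_rot": TCP orientation; "contact_force": force on the tool from outside, world axes, zero at the start; "moment": the same for the moment, N m; "finger_gap": finger opening in m; "grasp_force": force on a finger pad.
Only numpy, scipy, OpenCV 4.12 (cv2) and the standard library are available. Lean on these libraries where they do the work, as an engineer would, in place of code of your own. Each camera call takes 0.05 s, during which the arm holds its last target. There are 200 camera calls.

### The job

Pull the shelf of the supply rack out until it locks, then stack the two cartons on its slanted bed: the large one flat on the bed, the small one flat on top of it, both with one end snug and square against the backstop at the bottom of the slope and neither hanging over the sides of the bed. Then press the release button on the rack's roof so that the shelf runs fully home with the stack still in place. Leave the mug, the tin and the spacer block where they are.

Things in the scene. Friction and masses are not known exactly. Their poses are not given: they have to be found in the camera images.
- rack: Grey open-frame supply rack standing on the bench, 210 mm wide. Origin on the bench, at mid width; x points back into the rack, y along its width, z up. Its roof (155 to 159 mm above the bench) spans x = 15 to 187 mm, its base x = -60 to 185 mm; two small things lie on the rear of the roof.
- handle (a point): Middle of the shelf's handle: a level round bar 10 mm thick, 90 mm long, axis 60 mm above the bench, on two arms 35 mm in front of the shelf's front panel (172 mm wide, top edge 48 mm above the bench). Open above; the roof begins 127 mm behind the bar when home. Axes as the rack's: x into the rack, y along the bar. Moves with the shelf, which pulls out along -x.
- shelf (a joint): Travel of the shelf in m: 0 home, 0.192 end of travel. Springs draw it home (3 N home, 4.2 N out), a damper slows it (30 N s/m). From 0.155 it pushes the release's bolt down, the pull rises to some 8 N; at 0.180 the bolt springs up behind its catch pin: locked, it stays there. Let go earlier, it runs home. Released by the button it runs home by itself in 2 to 3 s.
- bed (a point): Slanted aluminium bed on the shelf, moving with it, 100 mm wide, 28 degree slope, backstop along its foot. Origin: inner corner of bed and backstop, mid width, 25 mm above the bench. x: level, into the rack; y: down the slope into the backstop; z: square out of the bed. Bed surface z = 0, y = -115 to 0 mm; backstop face y = 0, up to z = 60 mm. Friction about 0.6: cartons may not slide down alone.
- large_carton_centre (a point): Centre (half-way up) of the large cardboard carton, 100 x 62 x 40 mm along its x, y, z, about 0.2 kg, closed and stiff, lying flat on the bench with z up at the start. On the bed its 100 mm length runs along the slope.
- small_carton_centre (a point): Centre (half-way up) of the small cardboard carton, 80 x 56 x 36 mm along its x, y, z, about 0.14 kg, closed and stiff, lying flat on the bench with z up at the start. On the stack its 80 mm length runs along the slope.
- button_top (a point): Centre of the top of the release button: round, black, 25 mm across, on the rack's roof near the front edge, its top 180 mm above the bench and 21 mm above the roof. Pressed straight down.
- release (a joint): Travel of the release button and its bolt in m: 0 up, 0.011 fully down; its spring resists with 2.5 N at the top to 4.7 N fully down. Held deeper than 0.009 m for a third of a second it lets the locked shelf go; then it may come up again.
- kitchen_roll_1: Upright roll of white paper, 90 mm across and 228 mm tall, standing on the bench beyond the cartons, in the way of a carton that is swung straight from the right-hand place to the shelf. Fixed. Origin in the middle of its underside.
- power_unit: Black power unit, 230 x 150 x 86 mm along its x, y, z, standing fixed on the bench beside the cartons, on the robot's side. Origin at mid footprint, on the bench.
- mug: White dotted mug on the bench, 82 mm across, 114 mm with its handle, 91 mm high; a bystander. Origin on its underside, in the middle of body and handle together.
- tin_centre (a point): Centre of a flat round tin, 57 mm across and 24 mm high, lying on the bench; a bystander.
- spacer_centre (a point): Centre of a plain aluminium spacer block, 30 x 50 x 20 mm along x, y, z, with two dark holes in its top, lying on the bench beyond the shelf; a bystander.
There are look-alikes about, which are no part of the job. What is shaped like the part that bears small_carton_centre but blue or red is not meant.

How it is judged:
By the outcome, as a careful person would: the job done as asked, in the order asked, and still so for the second after the job is handed in, with the robot touching nothing.
It also fails if it takes over 72 s, if anything falls off the work surface, if the arm or the gripper's body presses on something with over 40 N, if the wrist force passes 120 N, or if a joint passes its speed limit or range.

## Working session

There is one attempt and no reset: what is moved stays moved. The work goes in short steps, Python scripts to look and compute and a shell command to move; the robot and the scene stay as the last step left them, time stands still between calls to the robot, and variables do not carry over. Pictures are saved under pics/ and viewed, at most 10 in all, crops included, and the job is handed in when it is done.

```bash
ls; mkdir -p pics
python3 - <<'E'
from cell import robot
import cv2
s=robot.get_state();print(s)
for n in ("scene","top"):
    c=robot.read_camera(n);cv2.imwrite(f"pics/{n}0.png",c["img"][:,:,::-1]);print(n,c["camera_matrix"],c["T"],[k for k in c])
c=robot.read_camera("wrist");cv2.imwrite("pics/wrist0.png",c["img"][:,:,::-1]);print(c["camera_matrix"],c["hand_eye"])
E
```

```text
pics
{'time': 0.0, 'q': array([ 1.52463464e+00,  2.55737355e-01,  1.07017528e-01, -4.82558094e-04,
       -1.42384306e+00, -2.84642756e-01]), 'joint_vel': array([ 0.00076033, -0.00048834,  0.000534  ,  0.00083014,  0.00107657,
       -0.00049319]), 'joint_torque': array([-1.40386428e-04, -3.86629164e+01,  2.37942821e+01,  5.36536619e+00,
       -5.96074766e-03, -2.14323279e-07]), 'eef_pos': array([0.17840957, 0.51978645, 0.24440477]), 'tcp_rot': array([ 9.05397146e-04,  9.86345945e-01, -1.64684063e-01, -1.31879242e-04]), 'contact_force': array([-0.52581249,  0.99003689, -0.06129815]), 'moment': array([-0.00257932, -0.04512673,  0.07162372]), 'grasp_force': 0.0, 'finger_gap': 0.08536391034826346}
scene [[466.46385413   0.         322.81935214]
 [  0.         466.46385413 249.75718454]
 [  0.           0.           1.        ]] [[ 0.66688558  0.47232873 -0.57634122 -0.26520071]
 [-0.74514971  0.4186157  -0.51914623 -0.67348946]
 [-0.0039422   0.77567162  0.63112439  0.97277339]
 [ 0.          0.          0.          1.        ]] ['img', 'camera_matrix', 'T']
top [[568.4753392    0.         312.5207445 ]
 [  0.         568.4753392  239.34712987]
 [  0.           0.           1.        ]] [[-0.0168355   0.99093343 -0.1332948   0.28803022]
 [-0.99979039 -0.01513062  0.01379303  0.02178919]
 [ 0.01165115  0.13349907  0.99098045  1.53331703]
 [ 0.          0.          0.          1.        ]] ['img', 'camera_matrix', 'T']
[[408.40796768   0.         317.53440459]
 [  0.         408.40796768 237.83685342]
 [  0.           0.           1.        ]] [[-2.39099948e-04  9.50661581e-01  3.10229754e-01  8.00716643e-02]
 [ 9.99999202e-01 -1.57435402e-04  1.25316009e-03 -1.74958420e-04]
 [ 1.24017230e-03  3.10229806e-01 -9.50660786e-01 -1.29809691e-01]
 [ 0.00000000e+00  0.00000000e+00  0.00000000e+00  1.00000000e+00]]
```

View pics/scene0.png

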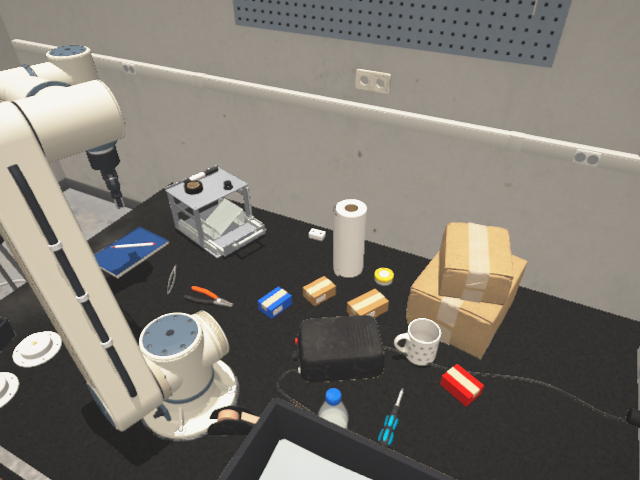

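View pics/top0.png

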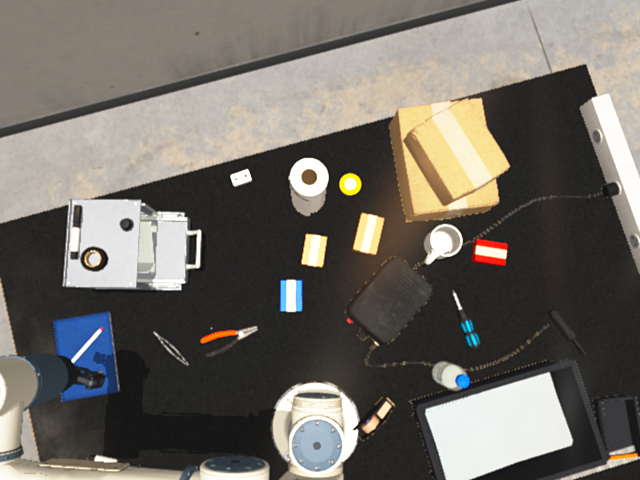

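Run:
```python
import cv2
i=cv2.imread("pics/top0.png")
a=cv2.resize(i[190:300,56:216],None,fx=5,fy=5,interpolation=cv2.INTER_CUBIC)
b=cv2.resize(i[160:280,290:450],None,fx=5,fy=5,interpolation=cv2.INTER_CUBIC)
cv2.imwrite("pics/a.png",a);cv2.imwrite("pics/b.png",b)
```

```text
(no output)
```

View pics/a.png

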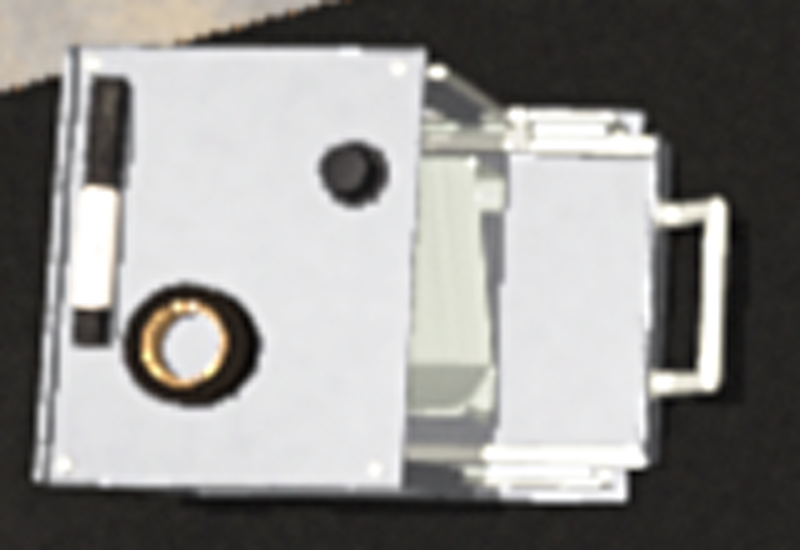

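View pics/b.png

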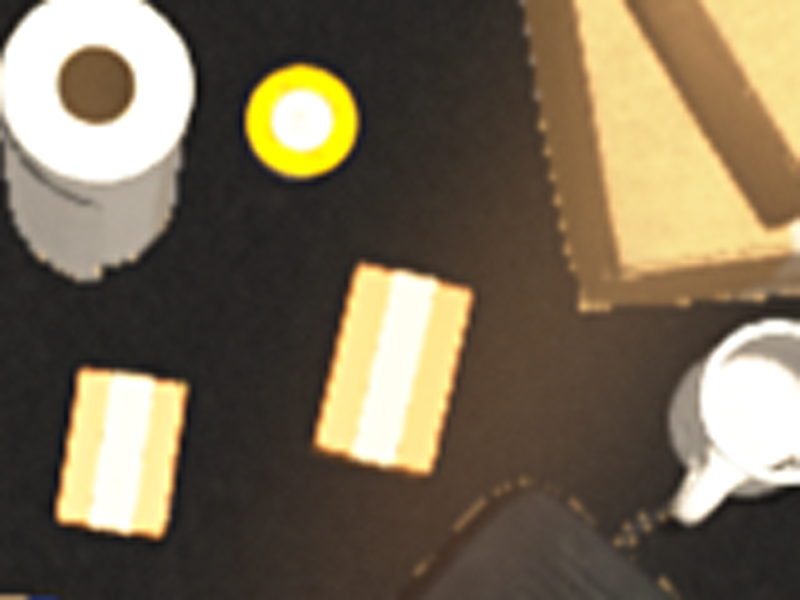

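Top view: rack left, opening towards world −y (image right); roof corners, button at ≈(126,224), handle bar ≈(199,231) to (198,267). Cartons: small around (314,250), large around (369,234); the blue and red ones are look-alikes.

```bash
cat > h.py <<'E'
import numpy as np, sys
from scipy.spatial.transform import Rotation as R
from scipy.linalg import logm
def ray(c,px,z,T=None):
    K=c["camera_matrix"];T=c["T"] if T is None else T
    u,v=px;d=np.array([(u-K[0,2])/K[0,0],-(v-K[1,2])/K[1,1],-1.])
    d=T[:3,:3]@d;o=T[:3,3];return o+d*(z-o[2])/d[2]
def proj(c,p,T=None):
    K=c["camera_matrix"];T=c["T"] if T is None else T
    q=T[:3,:3].T@(np.asarray(p)-T[:3,3]);return np.array([K[0,0]*q[0]/-q[2]+K[0,2],K[1,1]*-q[1]/-q[2]+K[1,2]])
def mat(p,r):
    T=np.eye(4);T[:3,:3]=r.as_matrix();T[:3,3]=p;return T
def qr(q): return R.from_quat([q[1],q[2],q[3],q[0]])
def down(yaw,tilt=0):
    """tool z down, tool y at world heading yaw (deg); tilt: tips swung about tool y (deg)"""
    y=np.array([np.cos(np.radians(yaw)),np.sin(np.radians(yaw)),0]);z=np.array([0,0,-1.])
    return R.from_matrix(np.c_[np.cross(y,z),y,z])*R.from_euler('y',tilt,degrees=True)
def cur(s): return s["eef_pos"],qr(s["tcp_rot"])
def go(a,b,n):
    """equal rows (cm, deg) taking pose a to b in n rows"""
    (p,r),(p2,r2)=a,b
    rel=r.inv()*r2;w=rel.as_rotvec()/n
    S=sum(R.from_rotvec(w*k).as_matrix() for k in range(n))
    d=np.linalg.solve(S,r.inv().apply(np.asarray(p2)-p))
    return np.round(d*100,3),np.round(np.degrees(w),3)
E
python3 - <<'E'
from h import *
from cell import robot
c=robot.read_camera("top");cs=robot.read_camera("scene")
f=lambda x,y,z:ray(c,(x/5+56,y/5+190),z)
g=lambda x,y,z:ray(c,(x/5+290,y/5+160),z)
# crop pixel -> full: cv2 resize half-pixel shift ~0.4 px
rf=[f(425-2,47-2,.159),f(403-2,488-2,.159),f(35-2,483-2,.159),f(70-2,47-2,.159)]
for n,p in zip("FL FR BR BL".split(),rf):print(n,p.round(4))
print("w",np.linalg.norm(rf[0]-rf[1]),np.linalg.norm(rf[3]-rf[2]),"d",np.linalg.norm(rf[0]-rf[3]),np.linalg.norm(rf[1]-rf[2]))
ax=(rf[0]+rf[1])/2-(rf[2]+rf[3])/2;print("rack x heading",np.degrees(np.arctan2(-ax[1],-ax[0])))
ay=rf[0]-rf[1]+rf[3]-rf[2];print("side heading",np.degrees(np.arctan2(ay[1],ay[0])))
print("button",f(350,170,.18).round(4))
h1,h2=f(714,203,.065),f(708,385,.065);print("bar",h1.round(4),h2.round(4),((h1+h2)/2).round(4),np.linalg.norm(h1-h2))
for n,P,z in(("L",[(357,264),(473,288),(433,474),(315,449)],.04),("S",[(78,368),(188,382),(165,538),(57,522)],.036)):
    q=np.array([g(x-2,y-2,z) for x,y in P]);m=q.mean(0);e=q[0]+q[1]-q[2]-q[3]
    print(n,m.round(4),"len",np.linalg.norm(e)/2,"wid",np.linalg.norm(q[1]+q[2]-q[0]-q[3])/2,"long heading",np.degrees(np.arctan2(e[1],e[0])), np.linalg.norm(m[:2]))
    print(" scene px",proj(cs,m).round(1))
rt=g(96,92,.228);print("roll",rt.round(4));print("scene px button,bar",proj(cs,f(350,170,.18)),proj(cs,(h1+h2)/2))
i=cs["img"]; import cv2
for n,(x,y,w,h) in {"s1":(160,160,120,100),"s2":(290,260,110,70)}.items():
    cv2.imwrite(f"pics/{n}.png",cv2.resize(i[y:y+h,x:x+w,::-1],None,fx=5,fy=5,interpolation=cv2.INTER_CUBIC))
E
python3 - <<'E'
import cv2,numpy as np
a=cv2.imread("pics/s1.png");b=cv2.imread("pics/s2.png")
print(a.shape,b.shape)
E
```

```text
FL [0.5792 0.4229 0.159 ]
FR [0.3633 0.4284 0.159 ]
BR [0.3686 0.6045 0.159 ]
BL [0.5817 0.5963 0.159 ]
w 0.2159838212432017 0.2133138222324806 d 0.17338756289513374 0.17616717248239958
rack x heading 88.72828237249058
side heading -1.827355215606243
button [0.5141 0.4503 0.18  ]
bar [0.513  0.2973 0.065 ] [0.418  0.2994 0.065 ] [0.4655 0.2984 0.065 ] 0.0950828385086776
L [ 0.5029 -0.1481  0.04  ] len 0.10232092429162787 wid 0.0634480795082624 long heading -14.030680332760683 0.5242734063257997
 scene px [367.3 300.1]
S [ 0.4608 -0.0025  0.036 ] len 0.08355865356513781 wid 0.05834299146554071 long heading -9.01155498962189 0.4607703204521076
 scene px [318.6 285.1]
roll [0.6083 0.009  0.228 ]
scene px button,bar [227.09852664 181.72124442] [250.20638566 234.86780089]
(500, 600, 3) (350, 550, 3)
```

Run:
```python
from h import *
from cell import robot
a=cur(robot.get_state())
b=(np.array([.466,.298,.215]),down(-91.7))
print(go(a,b,11))
```

```text
(array([2.964, 1.482, 0.272]), array([ 0.004,  0.   , -1.569]))
```

```bash
python3 -m jog '[2.96,1.48,0.27,0,0,-1.57,35, 2.96,1.48,0.27,0,0,-1.57,35, 2.96,1.48,0.27,0,0,-1.57,35, 2.96,1.48,0.27,0,0,-1.57,35, 2.96,1.48,0.27,0,0,-1.57,35, 2.96,1.48,0.27,0,0,-1.57,35, 2.96,1.48,0.27,0,0,-1.57,35, 2.96,1.48,0.27,0,0,-1.57,35, 2.96,1.48,0.27,0,0,-1.57,35, 2.96,1.48,0.27,0,0,-1.57,35, 2.96,1.48,0.27,0,0,-1.57,35, 0,0,0,0,0,0,35, 0,0,0,0,0,0,35, 0,0,0,0,0,0,35]'
python3 - <<'E'
from h import *
from cell import robot
import cv2
s=robot.get_state();p,r=cur(s);c=robot.read_camera("wrist");T=mat(p,r)@c["hand_eye"]
print(p,r.as_matrix().round(4),s["contact_force"],s["finger_gap"])
print(proj(c,[.466,.298,.065],T),proj(c,[.513,.2973,.065],T),proj(c,[.418,.2994,.065],T))
cv2.imwrite("pics/w1.png",c["img"][:,:,::-1])
E
```

```text
time: 1.65
eef_pos: [0.4653, 0.2988, 0.2156]
tcp_rot: [-0.0, 1.0, -0.015, -0.0]
contact_force: [1.0, 0.7, 0.2]
finger_gap: 0.0299
grasp_force: 0.0
[0.46528167 0.29882479 0.21560766] [[ 9.996e-01 -2.920e-02 -1.000e-04]
 [-2.920e-02 -9.996e-01  1.000e-04]
 [-1.000e-04 -1.000e-04 -1.000e+00]] [0.99524988 0.74304474 0.15273215] 0.02985836722686623
[319.21634888 221.76217577] [318.2948125  154.94312922] [319.15313938 283.46146713]
```

View pics/w1.png

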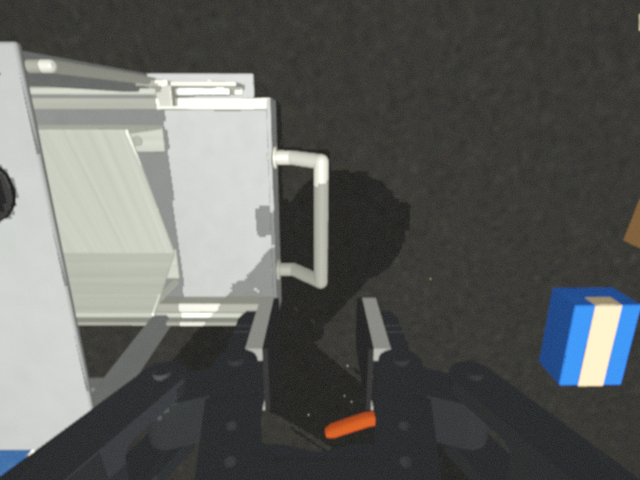

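Bar seen at column 320, rows 157–285, where predicted. Descend and grip.

```bash
python3 -m jog '[0,0,3,0,0,0,35, 0,0,4,0,0,0,35, 0,0,4,0,0,0,35, 0,0,3,0,0,0,35, 0,0,1.5,0,0,0,35, 0,0,0.5,0,0,0,35, 0,0,0,0,0,0,35, 0,0,0,0,0,0,0, 0,0,0,0,0,0,0, 0,0,0,0,0,0,0, 0,0,0,0,0,0,0, 0,0,0,0,0,0,0]'
```

```text
time: 2.9
eef_pos: [0.466, 0.2969, 0.0571]
tcp_rot: [0.001, 1.0, -0.015, 0.0]
contact_force: [0.3, -6.2, 3.1]
finger_gap: 0.0079
grasp_force: 58.5
```

```bash
python3 -m jog '[0,0.5,0,0,0,0,0, 0,1.2,0,0,0,0,0, 0,1.5,0,0,0,0,0, 0,1.5,0,0,0,0,0, 0,1.5,0,0,0,0,0, 0,1.5,0,0,0,0,0, 0,1.5,0,0,0,0,0, 0,1.5,0,0,0,0,0, 0,1.5,0,0,0,0,0, 0,1.5,0,0,0,0,0, 0,1.5,0,0,0,0,0, 0,1.2,0,0,0,0,0, 0,0.9,0,0,0,0,0, 0,0.7,0,0,0,0,0, 0,0.5,0,0,0,0,0, 0,0.3,0,0,0,0,0, 0,0,0,0,0,0,0, 0,0,0,0,0,0,0]'
```

```text
time: 4.7
eef_pos: [0.4604, 0.1117, 0.057]
tcp_rot: [-0.001, 1.0, -0.015, 0.001]
contact_force: [-5.1, 3.8, 6.3]
finger_gap: 0.008
grasp_force: 59.7
```

```bash
python3 -m jog '[0,-0.3,0,0,0,0,0, 0,0,0,0,0,0,35, 0,0,0,0,0,0,35, 0,0,0,0,0,0,35, 0,0,-1.5,0,0,0,35, 0,0,-4,0,0,0,35, 0,0,-5,0,0,0,35, 0,0,-5,0,0,0,35,0,0,-3,0,0,0,35]'
python3 - <<'E'
import cv2
from h import *
from cell import robot
s=robot.get_state();a=cur(s);print(a[0],s["contact_force"])
c=robot.read_camera("top");cv2.imwrite("pics/top1.png",cv2.resize(c["img"][190:310,56:256,::-1],None,fx=4,fy=4,interpolation=cv2.INTER_CUBIC))
# small/large carton approach
print(go(a,(np.array([.5029,-.1481,.21]),down(-104.03)),10))
E
```

```text
time: 5.6
eef_pos: [0.4614, 0.1136, 0.245]
tcp_rot: [-0.001, 1.0, -0.015, 0.003]
contact_force: [0.3, 1.0, 0.4]
finger_gap: 0.0298
grasp_force: 0.0
[0.46137322 0.1135895  0.24500394] [0.31501883 0.95555806 0.36134509]
(array([0.742, 2.549, 0.349]), array([-0.015, -0.03 ,  1.235]))
```

View pics/top1.png

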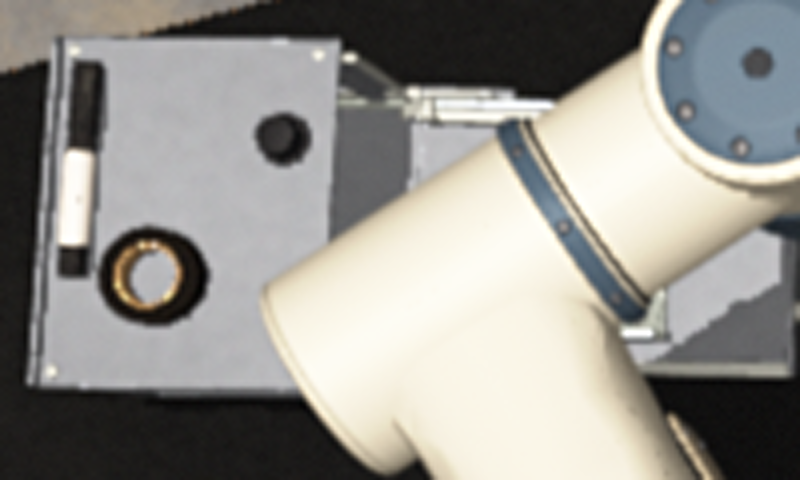

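Run:
```python
from h import *
from cell import robot
c=robot.read_camera("top")
g=lambda x,y,z:ray(c,((x-2)/5+290,(y-2)/5+160),z)
print("unit corner",g(520,484,.086),g(410,580,.086),g(660,585,.086))
print("box",g(580,300,0),g(525,5,0), "mug",g(670,420,.0))
a=cur(robot.get_state())
m=(np.array([.465,.02,.245]),down(-91.7-96))
print(go(a,m,12))
e=(np.array([.5029,-.1481,.20]),down(76-.0))
print(go(m,e,12))
```

```text
unit corner [ 0.43543664 -0.20541525  0.086     ] [ 0.38712628 -0.14744979  0.086     ] [ 0.38252702 -0.2751365   0.086     ]
box [ 0.54496576 -0.25548638  0.        ] [ 0.71152449 -0.23130401  0.        ] mug [ 0.4779581  -0.30206634  0.        ]
(array([0.648, 0.601, 0.007]), array([-0.051, -0.017,  8.002]))
(array([ 0.696, -1.462,  0.375]), array([0.   , 0.   , 8.025]))
```

```bash
python3 -m jog '[0.65,0.6,0,0,0,8,100, 0.65,0.6,0,0,0,8,100, 0.65,0.6,0,0,0,8,100, 0.65,0.6,0,0,0,8,100, 0.65,0.6,0,0,0,8,100, 0.65,0.6,0,0,0,8,100, 0.65,0.6,0,0,0,8,100, 0.65,0.6,0,0,0,8,100, 0.65,0.6,0,0,0,8,100, 0.65,0.6,0,0,0,8,100, 0.65,0.6,0,0,0,8,100, 0.65,0.6,0,0,0,8,100]'
python3 -m jog '[0.7,-1.46,0.37,0,0,8.02,100, 0.7,-1.46,0.37,0,0,8.02,100, 0.7,-1.46,0.37,0,0,8.02,100, 0.7,-1.46,0.37,0,0,8.02,100, 0.7,-1.46,0.37,0,0,8.02,100, 0.7,-1.46,0.37,0,0,8.02,100, 0.7,-1.46,0.37,0,0,8.02,100, 0.7,-1.46,0.37,0,0,8.02,100, 0.7,-1.46,0.37,0,0,8.02,100, 0.7,-1.46,0.37,0,0,8.02,100, 0.7,-1.46,0.37,0,0,8.02,100, 0.7,-1.46,0.37,0,0,8.02,100, 0,0,0,0,0,0,100, 0,0,0,0,0,0,100]'
python3 - <<'E'
from h import *
from cell import robot
import cv2
s=robot.get_state();a=cur(s);print(a[0],s["q"].round(2),s["finger_gap"])
print(go(a,(np.array([.5029,-.1481,.022]),down(75.97)),6))
c=robot.read_camera("top");t=cv2.resize(c["img"][180:300,100:260,::-1],None,fx=5,fy=5,interpolation=cv2.INTER_CUBIC);cv2.imwrite("pics/top2.png",t)
w=robot.read_camera("wrist");T=mat(*a)@w["hand_eye"]
h=R.from_euler('z',-14.03,degrees=True).as_matrix()
im=w["img"][:,:,::-1].copy()
for sx,sy in((1,1),(1,-1),(-1,-1),(-1,1)):
    q=proj(w,np.array([.5029,-.1481,.04])+h@[sx*.05,sy*.031,0],T);print(q.round(1));cv2.circle(im,tuple(int(v) for v in q.round()),3,(0,0,255),1)
cv2.imwrite("pics/w2.png",im)
E
```

```text
time: 6.9
eef_pos: [0.4624, 0.0189, 0.2398]
tcp_rot: [-0.001, -0.656, 0.755, 0.0]
contact_force: [-0.4, 0.0, -0.9]
finger_gap: 0.0848
grasp_force: 0.0
time: 8.3
eef_pos: [0.5002, -0.149, 0.1957]
tcp_rot: [-0.0, 0.12, 0.993, 0.0]
contact_force: [0.2, 0.2, -0.3]
finger_gap: 0.0856
grasp_force: 0.0
[ 0.50022195 -0.14896288  0.19570748] [ 0.01  0.22 -0.06 -0.   -1.29 -1.82] 0.0856227603094135
(array([-0.041,  0.025,  2.895]), array([-0.001, -0.007,  0.033]))
[359.2 285.8]
[278.1 285.6]
[274.2 152.7]
[364.3 153. ]
```

View pics/top2.png

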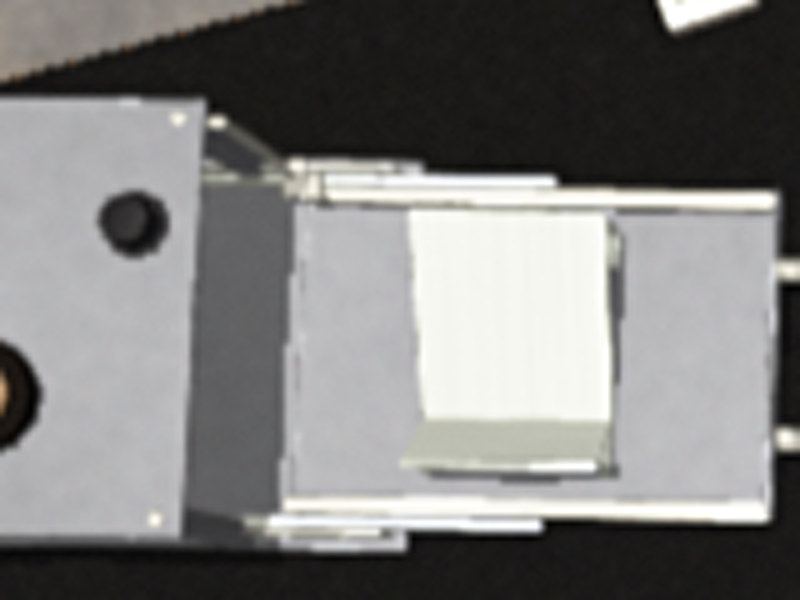

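View pics/w2.png

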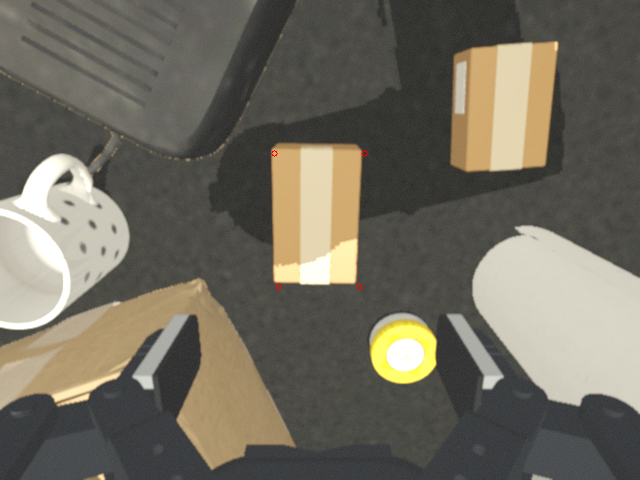

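The shelf is locked out: the bed shows in the crop with foot line (425,420)–(610,420) and top edge (410,210)–(605,213). The wrist view has the large carton about where predicted, within 2 mm. Descend and grip.

```bash
python3 -m jog '[-0.08,0,3,0,0,0,100, -0.08,0,4,0,0,0,100, -0.08,0,4,0,0,0,100, 0,0,3.5,0,0,0,100, 0,0,2,0,0,0,100, 0,0,0.9,0,0,0,100, 0,0,0,0,0,0,100, 0,0,0,0,0,0,0, 0,0,0,0,0,0,0, 0,0,0,0,0,0,0, 0,0,0,0,0,0,0, 0,0,0,0,0,0,0, 0,0,0,0,0,0,0]'
python3 - <<'E'
from h import *
from cell import robot
c=robot.read_camera("top")
f=lambda x,y,z:ray(c,((x-2)/5+100,(y-2)/5+180),z)
L,Rr=f(425,420,.025),f(611,420,.025);U1,U2=f(410,210,.079),f(605,213,.079)
print(L,Rr,(L+Rr)/2,"w",np.linalg.norm(L-Rr));print(U1,U2,(U1+U2)/2,"w",np.linalg.norm(U1-U2))
print("slope run",(U1+U2-L-Rr)/2, "expect",.115*np.cos(np.radians(28)))
# panel front edge top z=.048
P=[f(777,192,.048),f(770,520,.048)];print("panel",P,np.linalg.norm(P[0]-P[1]));print("heading",np.degrees(np.arctan2(*(L-Rr)[1::-1])))
print("button",f(133,222,.18))
s=robot.get_state();print(s["eef_pos"],s["finger_gap"])
E
```

```text
time: 9.7
eef_pos: [0.5043, -0.1495, 0.0241]
tcp_rot: [0.002, 0.121, 0.993, -0.0]
contact_force: [-0.5, 1.5, 6.3]
finger_gap: 0.0611
grasp_force: 67.3
[0.43112972 0.3415199  0.025     ] [0.42957486 0.24293842 0.025     ] [0.43035229 0.29222916 0.025     ] w 0.09859373786166227
[0.53510757 0.3392385  0.079     ] [0.53203519 0.23859546 0.079     ] [0.53357138 0.28891698 0.079     ] w 0.10068992649026623
slope run [ 0.10321909 -0.00331218  0.054     ] expect 0.10153897317877661
panel [array([0.54714635, 0.1523962 , 0.048     ]), array([0.37380978, 0.15662006, 0.048     ])] 0.1733880241361926
heading 89.09638426736304
button [0.51408247 0.44980236 0.18      ]
[ 0.50433755 -0.14946252  0.0240452 ] 0.06098883398401995
```

```bash
cat >> h.py <<'E'
O=np.array([.4304,.2922,.025]);HD=88.2
_u=np.array([np.cos(np.radians(HD)),np.sin(np.radians(HD)),0]);_v=np.array([_u[1],-_u[0],0]);_z=np.array([0,0,1.])
c28,s28=np.cos(np.radians(28)),np.sin(np.radians(28))
B=np.c_[_u,-_v*c28-_z*s28,-_v*s28+_z*c28]   # bed axes
RB=down(HD,-28)
def bed(x,y,z): return O+B@(np.array([x,y,z])/1000)
def inbed(p): return (B.T@(np.asarray(p)-O)*1000).round(1)
E
python3 - <<'E'
from h import *
from cell import robot
a=cur(robot.get_state())
l=(a[0]+[0,0,.14],a[1]); w=(np.array([.44,.02,.225]),down(82)); p=(bed(0,-63.6,74),RB)
print(RB.as_matrix().round(3),B.round(3));print(p[0])
print(go(a,l,6));print(go(l,w,8));print(go(w,p,11))
E
```

```text
[[-0.883  0.031  0.469]
 [ 0.028  1.    -0.015]
 [-0.469  0.    -0.883]] [[ 0.031 -0.883 -0.469]
 [ 1.     0.028  0.015]
 [ 0.    -0.469  0.883]]
[0.451804   0.29152735 0.12019651]
(array([-9.000e-03,  1.000e-03, -2.333e+00]), array([0., 0., 0.]))
(array([ 1.203,  1.92 , -0.764]), array([ 0.002,  0.028, -0.735]))
(array([0.329, 2.461, 0.923]), array([-0.138, -2.543, -0.552]))
```

```bash
python3 -m jog '[0,0,-1,0,0,0,0, 0,0,-2.5,0,0,0,0, 0,0,-3,0,0,0,0, 0,0,-3,0,0,0,0, 0,0,-3,0,0,0,0, 0.3,0.5,-1.5,0,0,0,0, 1.2,1.8,-0.8,0,0,-0.7,0, 1.2,1.9,-0.8,0,0.03,-0.75,0, 1.2,1.9,-0.8,0,0.03,-0.75,0, 1.2,1.9,-0.8,0,0.03,-0.75,0, 1.2,1.9,-0.8,0,0.03,-0.75,0, 1.2,1.9,-0.8,0,0.03,-0.75,0, 1.2,1.9,-0.7,0,0.03,-0.75,0, 1,1.9,-0.7,0,0.03,-0.75,0]'
python3 - <<'E'
from h import *
from cell import robot
s=robot.get_state();a=cur(s);print(s["finger_gap"],s["grasp_force"],s["contact_force"],a[0])
print(go(a,(bed(0,-63.6,74),RB),11))
E
```

```text
time: 11.15
eef_pos: [0.4375, 0.0234, 0.2249]
tcp_rot: [-0.002, 0.069, 0.998, 0.0]
contact_force: [0.5, 0.9, -2.2]
finger_gap: 0.061
grasp_force: 66.3
0.06097862496150419 66.27631902694702 [ 0.53482193  0.88472528 -2.20654153] [0.43751721 0.02344806 0.22491489]
(array([0.301, 2.431, 0.93 ]), array([-0.132, -2.565, -0.549]))
```

```bash
python3 -m jog '[0.3,2.43,0.93,-0.13,-2.565,-0.55,0, 0.3,2.43,0.93,-0.13,-2.565,-0.55,0, 0.3,2.43,0.93,-0.13,-2.565,-0.55,0, 0.3,2.43,0.93,-0.13,-2.565,-0.55,0, 0.3,2.43,0.93,-0.13,-2.565,-0.55,0, 0.3,2.43,0.93,-0.13,-2.565,-0.55,0, 0.3,2.43,0.93,-0.13,-2.565,-0.55,0, 0.3,2.43,0.93,-0.13,-2.565,-0.55,0, 0.3,2.43,0.93,-0.13,-2.565,-0.55,0, 0.3,2.43,0.93,-0.13,-2.565,-0.55,0, 0.3,2.43,0.93,-0.13,-2.565,-0.55,0, 0,0,0,0,0,0,0, 0,0,0,0,0,0,0, 0,0,0,0,0,0,0]'
python3 - <<'E'
from h import *
from cell import robot
import cv2
s=robot.get_state();a=cur(s);print(s["finger_gap"],s["contact_force"],inbed(a[0]),"rot err",np.degrees((a[1].inv()*RB).as_rotvec()).round(2))
w=robot.read_camera("wrist");T=mat(*a)@w["hand_eye"];im=w["img"][:,:,::-1].copy()
for P in((-50,0,0),(50,0,0),(-50,0,60),(50,0,60),(-50,-115,0),(50,-115,0)):
    q=proj(w,bed(*P),T);cv2.circle(im,tuple(int(v) for v in q.round()),3,(0,0,255),1);print(P,q.round(0))
cv2.imwrite("pics/w3.png",im)
E
```

```text
time: 12.55
eef_pos: [0.4704, 0.2808, 0.1399]
tcp_rot: [0.216, 0.004, 0.976, -0.001]
contact_force: [0.4, 0.1, -3.2]
finger_gap: 0.0613
grasp_force: 66.2
0.06126934836221849 [ 0.40211775  0.10869463 -3.22222585] [-10.1 -89.6  82.5] rot err [ 0.56 -3.08  1.24]
(-50, 0, 0) [239.  89.]
(50, 0, 0) [439.  94.]
(-50, 0, 60) [210.  73.]
(50, 0, 60) [489.  80.]
(-50, -115, 0) [245. 303.]
(50, -115, 0) [420. 305.]
```

View pics/w3.png

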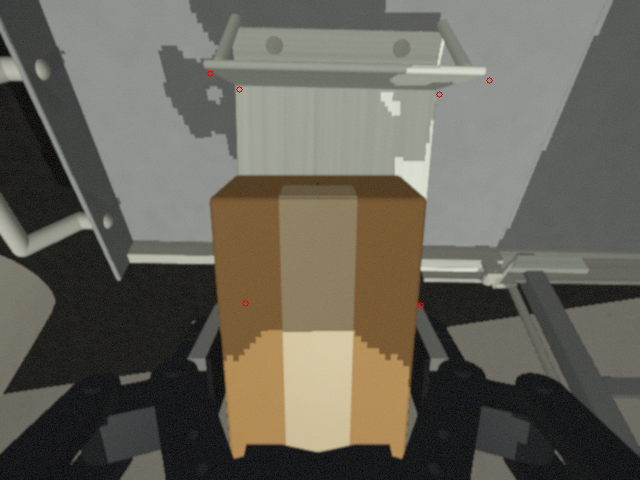

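Run:
```python
from h import *
from cell import robot
a=cur(robot.get_state())
print(go(a,(bed(-.6,-63.6,34),RB*R.from_euler('z',-.25,degrees=True)),6))
```

```text
(array([0.406, 0.159, 0.824]), array([ 0.097, -0.512,  0.166]))
```

```bash
python3 -m jog '[0.41,0.16,0.82,0.1,-0.51,0.17,0, 0.41,0.16,0.82,0.1,-0.51,0.17,0, 0.41,0.16,0.82,0.1,-0.51,0.17,0, 0.41,0.16,0.82,0.1,-0.51,0.17,0, 0.41,0.16,0.82,0.1,-0.51,0.17,0, 0.41,0.16,0.82,0.1,-0.51,0.17,0, 0,0,0,0,0,0,0, 0,0,0,0,0,0,0]'
python3 - <<'E'
from h import *
from cell import robot
s=robot.get_state();a=cur(s);print(B.T@s["contact_force"],inbed(a[0]),"rot err",np.degrees((a[1].inv()*RB).as_rotvec()).round(2))
E
```

```text
time: 13.4
eef_pos: [0.4892, 0.2823, 0.1106]
tcp_rot: [0.21, -0.001, 0.978, -0.001]
contact_force: [0.1, 0.1, -3.0]
finger_gap: 0.061
grasp_force: 66.3
[ 0.11257461  1.29388217 -2.74180744] [ -8.1 -92.4  47.8] rot err [ 0.67 -3.78  1.74]
```

Run:
```python
from cell import robot
s=robot.get_state();print(s["q"].round(3),s["joint_vel"].round(3))
```

```text
[ 0.963  0.175 -0.656  0.652 -0.591 -3.053] [ 0.005 -0.009  0.002  0.001 -0.002 -0.   ]
```

Joint 6 sits at its limit in this flipped grasp; I back off and spin the carton half a turn.

```bash
python3 -m jog '[0,0,-3,0,0,-4,0, 0,0,-4,0,0,-8,0, 0,0,-3,0,0,-8.5,0, 0,0,0,0,0,-8.5,0, 0,0,0,0,0,-8.5,0, 0,0,0,0,0,-8.5,0, 0,0,0,0,0,-8.5,0, 0,0,0,0,0,-8.5,0, 0,0,0,0,0,-8.5,0, 0,0,0,0,0,-8.5,0, 0,0,0,0,0,-8.5,0, 0,0,0,0,0,-8.5,0, 0,0,0,0,0,-8.5,0, 0,0,0,0,0,-8.5,0, 0,0,0,0,0,-8.5,0, 0,0,0,0,0,-8.5,0, 0,0,0,0,0,-8.5,0, 0,0,0,0,0,-8.5,0, 0,0,0,0,0,-8.5,0, 0,0,0,0,0,-8.5,0]'
cat >> h.py <<'E'
RB=down(HD-180,28)*R.from_euler('z',-.25,degrees=True)  # unflipped: tool x=-y_b, y=-x_b, z=-z_b
def st():
    from cell import robot
    s=robot.get_state();a=cur(s);print("q",s["q"].round(2),"F bed",(B.T@s["contact_force"]).round(1),"bed",inbed(a[0]),"rot err",np.degrees((a[1].inv()*RB).as_rotvec()).round(2),"gap",round(s["finger_gap"]*1000,1));return a
E
python3 - <<'E'
from h import *
a=st();print(go(a,(bed(-.6,-60.4,64),RB),8))
E
```

```text
time: 15.4
eef_pos: [0.4479, 0.2826, 0.2021]
tcp_rot: [-0.026, 0.97, -0.124, 0.208]
contact_force: [0.2, -0.2, -2.2]
finger_gap: 0.0611
grasp_force: 67.0
q [ 1.08  0.03 -0.53  0.49 -0.87 -0.06] F bed [-0.2  0.9 -2. ] bed [ -9.1 -98.9 148. ] rot err [ -0.24   3.84 -13.17] gap 61.1
(array([-0.452, -0.045,  1.068]), array([-0.03 ,  0.48 , -1.646]))
```

```bash
python3 -m jog '[-0.45,-0.045,1.07,-0.03,0.48,-1.65,0, -0.45,-0.045,1.07,-0.03,0.48,-1.65,0, -0.45,-0.045,1.07,-0.03,0.48,-1.65,0, -0.45,-0.045,1.07,-0.03,0.48,-1.65,0, -0.45,-0.045,1.07,-0.03,0.48,-1.65,0, -0.45,-0.045,1.07,-0.03,0.48,-1.65,0, -0.45,-0.045,1.07,-0.03,0.48,-1.65,0, -0.45,-0.045,1.07,-0.03,0.48,-1.65,0, 0,0,0,0,0,0,0, 0,0,0,0,0,0,0]'
python3 - <<'E'
from h import *
a=st();print(go(a,(bed(-.6,-60.4,30),RB),4))
E
```

```text
time: 16.4
eef_pos: [0.4542, 0.291, 0.11]
tcp_rot: [0.004, 0.97, -0.016, 0.242]
contact_force: [-0.2, 0.7, -1.7]
finger_gap: 0.0611
grasp_force: 66.9
q [ 1.04  0.13 -0.79  0.85 -0.58 -0.22] F bed [ 0.7  1.  -1.4] bed [ -0.5 -60.9  63.9] rot err [ 0.05 -0.   -0.34] gap 61.1
(array([-0.014,  0.002,  0.847]), array([ 0.012, -0.001, -0.085]))
```

```bash
python3 -m jog '[0,0,0.9,0,0,-0.1,0, 0,0,0.9,0,0,-0.1,0, 0,0,0.9,0,0,-0.1,0, 0,0,0.8,0,0,0,0, 0,0,0.2,0,0,0,0, 0,0,0.1,0,0,0,0, 0,0,0.1,0,0,0,0, 0,0,0,0,0,0,0]'
python3 -c "
from h import *
st()"
```

```text
time: 17.2
eef_pos: [0.4726, 0.2909, 0.0763]
tcp_rot: [0.004, 0.97, -0.013, 0.243]
contact_force: [-1.7, -1.0, 1.9]
finger_gap: 0.0607
grasp_force: 67.8
q [ 0.95  0.19 -0.84  1.05 -0.47 -0.34] F bed [-1.   0.6  2.5] bed [  0.  -61.4  25.4] rot err [-0.02 -0.08 -0.02] gap 60.7
```

```bash
python3 -m jog '[-0.2,0,0,0,0,0,0, -0.2,0,0,0,0,0,0, -0.2,0,0,0,0,0,0, -0.2,0,0,0,0,0,0, -0.2,0,0,0,0,0,0, -0.1,0,0,0,0,0,0, 0,0,0,0,0,0,0]'
python3 -c "
from h import *
st()"
```

```text
time: 17.9
eef_pos: [0.4631, 0.2918, 0.0712]
tcp_rot: [0.004, 0.97, -0.013, 0.243]
contact_force: [-0.9, 1.4, 5.9]
finger_gap: 0.0612
grasp_force: 68.0
q [ 0.95  0.19 -0.86  1.08 -0.46 -0.39] F bed [ 1.4 -1.9  5.7] bed [  0.6 -50.6  25.4] rot err [-0.07 -0.1   0.  ] gap 61.2
```

```bash
python3 -m jog '[-0.1,0,0,0,0,0,0, -0.1,0,0,0,0,0,0, -0.1,0,0,0,0,0,0, 0,0,0,0,0,0,0]'; python3 -c "
from h import *
st()"; python3 -m jog '[-0.1,0,0,0,0,0,0, -0.1,0,0,0,0,0,0, 0,0,0,0,0,0,0]'; python3 -c "
from h import *
st()"
```

```text
time: 18.3
eef_pos: [0.4605, 0.2919, 0.0698]
tcp_rot: [0.004, 0.97, -0.013, 0.243]
contact_force: [-1.3, -0.1, 5.8]
finger_gap: 0.0614
grasp_force: 68.0
q [ 0.96  0.19 -0.87  1.09 -0.46 -0.4 ] F bed [-0.1 -1.5  5.7] bed [  0.6 -47.7  25.4] rot err [-0.07 -0.11  0.  ] gap 61.4
time: 18.6
eef_pos: [0.4588, 0.292, 0.0689]
tcp_rot: [0.004, 0.97, -0.013, 0.243]
contact_force: [-0.3, 0.5, 6.1]
finger_gap: 0.0608
grasp_force: 68.0
q [ 0.96  0.19 -0.88  1.1  -0.46 -0.41] F bed [ 0.5 -2.5  5.5] bed [  0.7 -45.7  25.5] rot err [-0.08 -0.11 -0.  ] gap 60.8
```

```bash
python3 -m jog '[-0.1,0,0,0,0,0,0, -0.1,0,0,0,0,0,0, 0,0,0,0,0,0,0]'; python3 -c "
from h import *
st()"; python3 -m jog '[-0.1,0,0,0,0,0,0, -0.1,0,0,0,0,0,0, 0,0,0,0,0,0,0]'; python3 -c "
from h import *
a=st()
from cell import robot
import cv2
w=robot.read_camera('wrist');cv2.imwrite('pics/w4.png',w['img'][:,:,::-1])"
```

```text
time: 18.9
eef_pos: [0.457, 0.292, 0.0679]
tcp_rot: [0.004, 0.97, -0.013, 0.243]
contact_force: [-1.9, -0.6, 6.1]
finger_gap: 0.0608
grasp_force: 68.0
q [ 0.96  0.19 -0.88  1.11 -0.46 -0.42] F bed [-0.6 -1.2  6.3] bed [  0.6 -43.6  25.4] rot err [-0.08 -0.1  -0.  ] gap 60.8
time: 19.2
eef_pos: [0.4561, 0.292, 0.0676]
tcp_rot: [0.004, 0.97, -0.014, 0.243]
contact_force: [5.1, -0.7, 5.2]
finger_gap: 0.0607
grasp_force: 67.2
q [ 0.96  0.19 -0.88  1.11 -0.46 -0.43] F bed [-0.5 -7.   2.1] bed [  0.6 -42.7  25.5] rot err [-0.04 -0.17 -0.1 ] gap 60.7
```

```bash
python3 -m jog '[-0.1,0,0,0,0,0,0, -0.05,0,0,0,0,0,0, 0,0,0,0,0,0,0]'; python3 -c "
from h import *
st()"; python3 -m jog '[0,0,0,0,0,0,100, 0,0,0,0,0,0,100, 0,0,0,0,0,0,100, 0,0,0,0,0,0,100]'; python3 -c "
from h import *
st()"
```

```text
time: 19.55
eef_pos: [0.456, 0.292, 0.0678]
tcp_rot: [0.004, 0.97, -0.014, 0.244]
contact_force: [14.0, -0.2, 3.2]
finger_gap: 0.0611
grasp_force: 66.6
q [ 0.96  0.19 -0.88  1.12 -0.46 -0.43] F bed [  0.3 -13.8  -3.8] bed [  0.6 -42.7  25.7] rot err [-0.   -0.28 -0.16] gap 61.1
time: 19.95
eef_pos: [0.453, 0.2907, 0.0647]
tcp_rot: [0.005, 0.97, -0.013, 0.242]
contact_force: [0.1, 1.1, 0.0]
finger_gap: 0.0854
grasp_force: 0.0
q [ 0.96  0.19 -0.89  1.12 -0.45 -0.43] F bed [ 1.1 -0.  -0. ] bed [ -0.8 -38.6  24.4] rot err [0.07 0.04 0.03] gap 85.4
```

```bash
python3 -m jog '[0,0,-1.5,0,0,0,100, 0,0,-3,0,0,0,100, 0,0,-4,0,0,0,100, 0,0,-2,0,0,0,100]'
python3 - <<'E'
from h import *
a=st()
m1=(np.array([.42,.2,.2]),down(-91.8-60));m2=(np.array([.4603,-.003,.20]),down(81))
print(go(a,m1,8),go(m1,m2,15))
E
```

```text
time: 20.35
eef_pos: [0.4031, 0.2937, 0.16]
tcp_rot: [0.003, 0.97, -0.013, 0.242]
contact_force: [0.9, 0.8, 0.2]
finger_gap: 0.0853
grasp_force: 0.0
q [ 1.21  0.01 -0.74  0.69 -0.78 -0.16] F bed [ 0.8 -0.9 -0.2] bed [  0.6 -39.2 132. ] rot err [-0.13  0.    0.01] gap 85.3
(array([ 0.897,  0.935, -0.315]), array([-1.839, -3.169,  7.381])) (array([ 1.262, -1.152,  0.   ]), array([-0.  , -0.  ,  8.48]))
```

```bash
python3 -m jog '[0.9,0.93,-0.31,-1.84,-3.17,7.38,100, 0.9,0.93,-0.31,-1.84,-3.17,7.38,100, 0.9,0.93,-0.31,-1.84,-3.17,7.38,100, 0.9,0.93,-0.31,-1.84,-3.17,7.38,100, 0.9,0.93,-0.31,-1.84,-3.17,7.38,100, 0.9,0.93,-0.31,-1.84,-3.17,7.38,100, 0.9,0.93,-0.31,-1.84,-3.17,7.38,100, 0.9,0.93,-0.31,-1.84,-3.17,7.38,100]'
python3 - <<'E'
from h import *
a=st()
m2=(np.array([.4603,-.003,.20]),down(81))
print(go(a,m2,16))
E
```

```text
time: 21.15
eef_pos: [0.4212, 0.199, 0.1977]
tcp_rot: [0.001, 0.856, -0.516, -0.001]
contact_force: [1.2, -1.1, 0.2]
finger_gap: 0.0852
grasp_force: 0.0
q [ 0.78  0.11 -0.19 -0.   -1.27 -0.29] F bed [-1.  -1.2 -0.4] bed [-93.4 -75.5 155.4] rot err [ 14.85  25.49 -59.32] gap 85.2
(array([ 1.171, -1.076, -0.016]), array([ 7.000e-03, -1.300e-02,  7.927e+00]))
```

```bash
python3 -m jog '[1.17,-1.08,0,0,0,7.93,100, 1.17,-1.08,0,0,0,7.93,100, 1.17,-1.08,0,0,0,7.93,100, 1.17,-1.08,0,0,0,7.93,100, 1.17,-1.08,0,0,0,7.93,100, 1.17,-1.08,0,0,0,7.93,100, 1.17,-1.08,0,0,0,7.93,100, 1.17,-1.08,0,0,0,7.93,100, 1.17,-1.08,0,0,0,7.93,100, 1.17,-1.08,0,0,0,7.93,100, 1.17,-1.08,0,0,0,7.93,100, 1.17,-1.08,0,0,0,7.93,100, 1.17,-1.08,0,0,0,7.93,100, 1.17,-1.08,0,0,0,7.93,100, 1.17,-1.08,0,0,0,7.93,100, 1.17,-1.08,0,0,0,7.93,100, 0,0,0,0,0,0,100, 0,0,0,0,0,0,100]'
python3 - <<'E'
from h import *
from cell import robot
import cv2
a=st()
w=robot.read_camera("wrist");T=mat(*a)@w["hand_eye"]
i=w["img"];hsv=cv2.cvtColor(i,cv2.COLOR_RGB2HSV)
q=proj(w,[.4608,-.0025,.036],T);print("pred top centre",q.round(1))
m=cv2.inRange(hsv,(8,40,60),(30,255,255));m=cv2.morphologyEx(m,cv2.MORPH_CLOSE,np.ones((7,7)))
for c in cv2.findContours(m,cv2.RETR_EXTERNAL,cv2.CHAIN_APPROX_SIMPLE)[0]:
    if cv2.contourArea(c)>1500:
        r=cv2.minAreaRect(c);bx=cv2.boxPoints(r);print(r)
        P=np.array([ray(w,p,.036,T)[:2] for p in bx]);print((P*1000).round(1).tolist(),(P.mean(0)*1000).round(1),np.linalg.norm(P[0]-P[1]).round(4),np.linalg.norm(P[1]-P[2]).round(4))
cv2.imwrite("pics/w5.png",i[:,:,::-1])
t=robot.read_camera("top")["img"];cv2.imwrite("pics/top3.png",t[:,:,::-1])
print(go(a,(np.array([.4605,-.0025,.022]),down(81)),6))
E
```

```text
time: 22.95
eef_pos: [0.4618, -0.0028, 0.1982]
tcp_rot: [-0.0, 0.075, 0.997, -0.001]
contact_force: [0.6, -0.2, -0.1]
finger_gap: 0.0856
grasp_force: 0.0
q [ 0.34  0.1  -0.2   0.   -1.27 -2.06] F bed [-0.2 -0.5 -0.3] bed [-293.8 -117.3  133.8] rot err [-41.9    2.63 167.98] gap 85.6
pred top centre [317.7 215.5]
((241.0269317626953, 415.9020080566406), (90.47582244873047, 67.89614868164062), 9.039482116699219)
[[652.0, -146.8], [583.9, -120.4], [609.4, -48.2], [680.0, -70.2]] [631.3 -96.4] 0.073 0.0766
((43.7375602722168, 365.0137939453125), (83.35832214355469, 91.97797393798828), 86.98721313476562)
[[512.8, -274.2], [519.7, -199.2], [598.6, -221.7], [591.6, -302.6]] [ 555.7 -249.4] 0.0753 0.082
((316.7651672363281, 212.96133422851562), (89.08720397949219, 127.0346908569336), 3.012787342071533)
[[501.4, -46.9], [407.4, -24.2], [420.0, 37.1], [515.7, 20.8]] [461.1  -3.3] 0.0967 0.0626
((385.98382568359375, 43.87810516357422), (89.26729583740234, 32.013214111328125), 86.24827575683594)
[[326.5, 49.5], [328.4, 69.6], [381.7, 68.7], [379.8, 47.4]] [354.1  58.8] 0.0202 0.0533
(array([0.023, 0.005, 2.937]), array([-0.025,  0.001,  0.059]))
```

```bash
python3 -m jog '[0,0,3,0,0,0.3,100, 0,0,4,0,0,0,100, 0,0,4,0,0,0,100, 0,0,3.5,0,0,0,100, 0,0,2.1,0,0,0,100, 0,0,1,0,0,0,100, 0,0,0,0,0,0,100, 0,0,0,0,0,0,0, 0,0,0,0,0,0,0, 0,0,0,0,0,0,0, 0,0,0,0,0,0,0, 0,0,0,0,0,0,0]'
python3 - <<'E'
from h import *
from cell import robot
import cv2
a=st()
l=(a[0]+[-.005,.01,.16],a[1])
m1=(np.array([.42,.2,.23]),down(-91.8-60))
print(go(a,l,6),go(l,m1,15))
# check of the large carton's place in top view: brown region near the bed
c=robot.read_camera("top")
for p in [(-31,-50-50+5.7,40),(31,-94.3,40),(31,5.7,40),(-31,5.7,40)]: print(p,proj(c,bed(*p)).round(1))
i=c["img"];y0,x0=185,165
hsv=cv2.cvtColor(i,cv2.COLOR_RGB2HSV)[y0:290,x0:240];m=cv2.inRange(hsv,(8,35,60),(30,255,255));m=cv2.morphologyEx(m,cv2.MORPH_CLOSE,np.ones((5,5)))
k=max(cv2.findContours(m,cv2.RETR_EXTERNAL,cv2.CHAIN_APPROX_SIMPLE)[0],key=cv2.contourArea)+[x0,y0]
r=cv2.minAreaRect(k);print(r,cv2.boxPoints(r).round(1).tolist())
cv2.imwrite("pics/top4.png",cv2.resize(i[180:300,100:260,::-1],None,fx=5,fy=5,interpolation=cv2.INTER_CUBIC))
E
```

```text
time: 24.25
eef_pos: [0.4632, -0.003, 0.0239]
tcp_rot: [0.002, 0.079, 0.997, -0.001]
contact_force: [-0.7, 0.5, 6.0]
finger_gap: 0.0552
grasp_force: 64.8
q [ 0.34  0.28 -0.48  0.   -0.81 -2.07] F bed [ 0.5 -2.2  5.6] bed [-294.   -36.6  -20.7] rot err [-41.53   2.7  167.68] gap 55.2
(array([ 0.099,  0.147, -2.667]), array([0., 0., 0.])) (array([-1.026,  1.259, -0.308]), array([-0.018,  0.   , -8.482]))
(-31, -94.3, 40) [210.9 235.5]
(31, -94.3, 40) [186.4 235.1]
(31, 5.7, 40) [188.6 271.4]
(-31, 5.7, 40) [212.6 271.8]
((212.5, 248.5), (41.0, 53.0), 90.0) [[186.0, 228.0], [239.0, 228.0], [239.0, 269.0], [186.0, 269.0]]
```

```bash
python3 -m jog '[0,0,-1,0,0,0,0, 0,0,-3,0,0,0,0, 0.2,0.3,-4,0,0,0,0, 0.2,0.3,-4,0,0,0,0, 0.2,0.3,-3.5,0,0,0,0, -0.5,0.8,-1.5,0,0,-4,0, -1.02,1.26,-0.4,0,0,-8.4,0, -1.02,1.26,-0.4,0,0,-8.4,0, -1.02,1.26,-0.4,0,0,-8.4,0, -1.02,1.26,-0.4,0,0,-8.4,0, -1.02,1.26,-0.4,0,0,-8.4,0, -1.02,1.26,-0.4,0,0,-8.4,0, -1.02,1.26,-0.4,0,0,-8.4,0, -1.02,1.26,-0.4,0,0,-8.4,0, -1.02,1.26,-0.4,0,0,-8.4,0, -1.02,1.26,-0.4,0,0,-8.4,0, -1.02,1.26,-0.4,0,0,-8.4,0, -1.02,1.26,-0.4,0,0,-8.4,0, -1.02,1.26,-0.4,0,0,-8.4,0, -1.02,1.26,-0.4,0,0,-8.4,0]'
python3 - <<'E'
from h import *
a=st()
print(go(a,(bed(.6,-44,115),RB),10))
E
```

```text
time: 26.3
eef_pos: [0.428, 0.2006, 0.2482]
tcp_rot: [0.001, 0.833, -0.553, 0.0]
contact_force: [-0.0, -0.2, -1.0]
finger_gap: 0.0553
grasp_force: 64.0
q [ 0.77  0.1  -0.07  0.   -1.4  -0.37] F bed [-0.2  0.5 -0.9] bed [ -91.6 -105.2  196.9] rot err [ 16.05  24.88 -64.16] gap 55.3
(array([-0.92 , -0.595,  0.869]), array([ 1.605,  2.488, -6.416]))
```

```bash
python3 -m jog '[-0.92,-0.6,0.87,1.6,2.49,-6.42,0, -0.92,-0.6,0.87,1.6,2.49,-6.42,0, -0.92,-0.6,0.87,1.6,2.49,-6.42,0, -0.92,-0.6,0.87,1.6,2.49,-6.42,0, -0.92,-0.6,0.87,1.6,2.49,-6.42,0, -0.92,-0.6,0.87,1.6,2.49,-6.42,0, -0.92,-0.6,0.87,1.6,2.49,-6.42,0, -0.92,-0.6,0.87,1.6,2.49,-6.42,0, -0.92,-0.6,0.87,1.6,2.49,-6.42,0, -0.92,-0.6,0.87,1.6,2.49,-6.42,0, 0,0,0,0,0,0,0, 0,0,0,0,0,0,0]'
python3 - <<'E'
from h import *
a=st()
print(go(a,(bed(.6,-44,70),RB),5))
E
```

```text
time: 27.5
eef_pos: [0.4173, 0.2929, 0.1472]
tcp_rot: [0.006, 0.97, -0.017, 0.242]
contact_force: [-0.4, 0.1, -1.2]
finger_gap: 0.0546
grasp_force: 64.1
q [ 1.17  0.04 -0.75  0.72 -0.73 -0.17] F bed [ 0.1  0.9 -0.8] bed [  0.3 -45.7 114. ] rot err [ 0.26 -0.01 -0.38] gap 54.6
(array([-0.035, -0.008,  0.881]), array([ 0.051, -0.002, -0.076]))
```

```bash
python3 -m jog '[0,0,0.9,0.05,0,-0.08,0, 0,0,0.9,0.05,0,-0.08,0, 0,0,0.9,0.05,0,-0.08,0, 0,0,0.9,0.05,0,-0.08,0, 0,0,0.8,0.05,0,-0.08,0, 0,0,0.2,0,0,0,0, 0,0,0.1,0,0,0,0, 0,0,0.1,0,0,0,0, 0,0,0,0,0,0,0]'; python3 -c "
from h import *
st()"
```

```text
time: 28.4
eef_pos: [0.4398, 0.2928, 0.1044]
tcp_rot: [0.004, 0.97, -0.012, 0.242]
contact_force: [-0.5, 0.3, -1.4]
finger_gap: 0.0549
grasp_force: 64.1
q [ 1.07  0.12 -0.82  0.88 -0.57 -0.26] F bed [ 0.2  1.1 -1. ] bed [  0.9 -45.6  65.6] rot err [-0.05 -0.03  0.13] gap 54.9
```

```bash
python3 -m jog '[0,0.03,0.1,0,0,0.1,0, 0,0,0.1,0,0,0,0, 0,0,0,0,0,0,0]'; python3 -c "
from h import *
st()"
```

```text
time: 28.7
eef_pos: [0.4403, 0.2929, 0.104]
tcp_rot: [0.003, 0.97, -0.012, 0.243]
contact_force: [-19.0, -3.4, 15.5]
finger_gap: 0.055
grasp_force: 67.3
q [ 1.06  0.12 -0.82  0.89 -0.57 -0.27] F bed [-4.   9.4 22.6] bed [  1.  -45.8  65.2] rot err [-0.17 -0.13  0.07] gap 55.0
```

```bash
python3 -m jog '[0,0,-0.13,0,0,0,0, 0,0,0,0,0,0,0]'; python3 -c "
from h import *
st()"; python3 -m jog '[-0.2,0,0,0,0,0,0, -0.2,0,0,0,0,0,0, -0.2,0,0,0,0,0,0, -0.2,0,0,0,0,0,0, -0.1,0,0,0,0,0,0, 0,0,0,0,0,0,0]';  python3 -c "
from h import *
st()"
```

```text
time: 28.9
eef_pos: [0.4399, 0.2927, 0.104]
tcp_rot: [0.004, 0.97, -0.013, 0.242]
contact_force: [-1.2, -0.1, 1.8]
finger_gap: 0.055
grasp_force: 64.5
q [ 1.07  0.12 -0.82  0.88 -0.57 -0.26] F bed [-0.1  0.2  2.2] bed [  0.8 -45.5  65.3] rot err [-0.1  -0.05  0.04] gap 55.0
time: 29.5
eef_pos: [0.4322, 0.2931, 0.0999]
tcp_rot: [0.004, 0.97, -0.013, 0.242]
contact_force: [-1.7, 0.5, 5.1]
finger_gap: 0.055
grasp_force: 64.9
q [ 1.08  0.12 -0.84  0.9  -0.57 -0.3 ] F bed [ 0.4 -0.9  5.3] bed [  1.  -36.7  65.3] rot err [-0.1  -0.07  0.04] gap 55.0
```

Next: slide on in small steps until the backstop is felt (expected at y ≈ −32).

```bash
for k in 1 2; do python3 -m jog '[-0.1,0,0,0,0,0,0, -0.1,0,0,0,0,0,0, 0,0,0,0,0,0,0]' >/dev/null;  python3 -c "
from h import *
st()"; done; python3 -m jog '[-0.1,0,0,0,0,0,0, -0.05,0,0,0,0,0,0, 0,0,0,0,0,0,0]' >/dev/null;  python3 -c "
from h import *
st()"
```

```text
q [ 1.08  0.11 -0.85  0.9  -0.57 -0.3 ] F bed [ 0.6 -2.1  5.3] bed [  1.  -34.8  65.3] rot err [-0.1  -0.07  0.04] gap 54.8
q [ 1.08  0.11 -0.85  0.91 -0.57 -0.31] F bed [ 0.3 -1.6  5.5] bed [  0.9 -32.8  65.2] rot err [-0.1  -0.07  0.04] gap 54.8
q [ 1.09  0.11 -0.85  0.91 -0.57 -0.32] F bed [-0.6 -4.7  3.1] bed [  0.9 -31.7  65.3] rot err [-0.09 -0.09  0.01] gap 54.8
```

```bash
python3 -m jog '[-0.1,0,0,0,0,0,0, -0.05,0,0,0,0,0,0, 0,0,0,0,0,0,0]' >/dev/null;  python3 -c "
from h import *
st()"; python3 -m jog '[0,0,0,0,0,0,100, 0,0,0,0,0,0,100, 0,0,0,0,0,0,100, 0,0,0,0,0,0,100, 0,0,-1,0,0,0,100, 0,0,-3,0,0,0,100, 0,0,-4,0,0,0,100, 0,0,-4,0,0,0,100]'
python3 - <<'E'
from h import *
a=st()
# next: clear of top view, above & beside button; tool down, jaw line as bed
b=np.array([.5141,.4502,.24])
print(go(a,(b,down(-91.8)),10), go(a,(np.array([.42,.12,.25]),down(-91.8)),8))
E
```

```text
q [ 1.09  0.11 -0.86  0.91 -0.57 -0.32] F bed [ -0.3 -12.4  -1.2] bed [  0.9 -31.4  65.5] rot err [-0.05 -0.18 -0.06] gap 54.8
time: 31.5
eef_pos: [0.3684, 0.2938, 0.2024]
tcp_rot: [0.005, 0.97, -0.012, 0.241]
contact_force: [1.1, 1.5, 1.3]
finger_gap: 0.0857
grasp_force: 0.0
q [ 1.33 -0.07 -0.68  0.6  -0.95 -0.14] F bed [ 1.5 -1.6  0.7] bed [ -0.4 -28.5 185.7] rot err [0.05 0.08 0.09] gap 85.7
(array([ 1.476, -1.604,  0.008]), array([ 0.013, -2.792,  0.032])) (array([ 0.849,  2.154, -0.382]), array([ 0.016, -3.49 ,  0.04 ]))
```

```bash
python3 - <<'E'
from h import *
from cell import robot
import cv2
a=cur(robot.get_state());w=robot.read_camera("wrist");np.savez("w6.npz",img=w["img"],T=mat(*a)@w["hand_eye"],K=w["camera_matrix"])
E
python3 -m jog '[0.85,2.15,-0.38,0,-3.49,0,0, 0.85,2.15,-0.38,0,-3.49,0,0, 0.85,2.15,-0.38,0,-3.49,0,0, 0.85,2.15,-0.38,0,-3.49,0,0, 0.85,2.15,-0.38,0,-3.49,0,0, 0.85,2.15,-0.38,0,-3.49,0,0, 0.85,2.15,-0.38,0,-3.49,0,0, 0.85,2.15,-0.38,0,-3.49,0,0]'
python3 - <<'E'
from h import *
from cell import robot
import cv2
d=np.load("w6.npz");w={"camera_matrix":d["K"]};im=d["img"][:,:,::-1].copy()
pts=[(sx*28,y,76) for sx in(-1,1) for y in(0,-80)]+[(sx*31,y,40) for sx in(-1,1) for y in(0,-100)]+[(sx*50,0,60) for sx in(-1,1)]+[(sx*50,-115,0) for sx in(-1,1)]
for p in pts:
    q=proj(w,bed(*(np.array(p)+[.7,5.7,1.4])),d["T"]);print(p,q.round(0));cv2.circle(im,tuple(int(v) for v in q.round()),2,(0,0,255),1)
c=robot.read_camera("top");t=cv2.resize(c["img"][195:275,170:250,::-1],None,fx=4,fy=4,interpolation=cv2.INTER_CUBIC)
o=np.zeros((600,800,3),np.uint8);o[:480,:480]=im[:,80:560];o[:320,480:]=t;cv2.imwrite("pics/mix.png",o)
a=st();print(go(a,(np.array([.5141,.4502,.25]),down(-91.8)),12))
E
```

```text
time: 32.35
eef_pos: [0.4217, 0.1203, 0.2499]
tcp_rot: [0.0, 1.0, -0.013, -0.0]
contact_force: [1.0, 0.3, 0.2]
finger_gap: 0.0001
grasp_force: 0.0
(-28, 0, 76) [360. 293.]
(-28, -80, 76) [365. 168.]
(28, 0, 76) [272. 293.]
(28, -80, 76) [268. 167.]
(-31, 0, 40) [359. 271.]
(-31, -100, 40) [365. 129.]
(31, 0, 40) [273. 271.]
(31, -100, 40) [269. 128.]
(-50, 0, 60) [390. 283.]
(50, 0, 60) [242. 282.]
(-50, -115, 0) [385. 104.]
(50, -115, 0) [248. 104.]
q [ 0.63  0.04 -0.14  0.   -1.4   0.91] F bed [-2.6 -5.7 -0.3] bed [-174.3 -104.4  199.5] rot err [ 6.000e-02  2.815e+01 -2.000e-02] gap 0.3
(array([ 0.673, -2.789, -0.004]), array([0.014, 0.013, 0.016]))
```

View pics/mix.png

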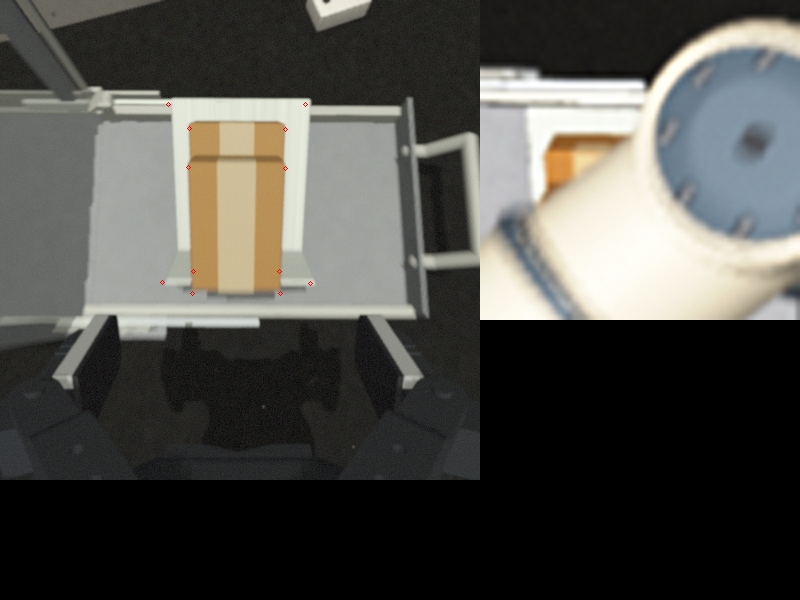

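Both cartons sit square against the backstop and inside the bed edges (bed columns 175–310, cartons 189–285). Now the button.

```bash
python3 -m jog '[0.67,-2.79,0,0,0,0,0, 0.67,-2.79,0,0,0,0,0, 0.67,-2.79,0,0,0,0,0, 0.67,-2.79,0,0,0,0,0, 0.67,-2.79,0,0,0,0,0, 0.67,-2.79,0,0,0,0,0, 0.67,-2.79,0,0,0,0,0, 0.67,-2.79,0,0,0,0,0, 0.67,-2.79,0,0,0,0,0, 0.67,-2.79,0,0,0,0,0, 0.67,-2.79,0,0,0,0,0, 0.67,-2.79,0,0,0,0,0, 0,0,1.5,0,0,0,0, 0,0,2,0,0,0,0, 0,0,1,0,0,0,0, 0,0,0,0,0,0,0, 0,0,0,0,0,0,0]'
python3 - <<'E'
from h import *
from cell import robot
s=robot.get_state();a=cur(s);print(a[0],s["contact_force"])
t=ray(robot.read_camera("wrist"),(0,0),0,mat(*a)) if 0 else None
w=robot.read_camera("wrist");T=mat(*a)@w["hand_eye"];q=proj(w,[.5141,.45,.18],T);print(q)
E
```

```text
time: 34.1
eef_pos: [0.5111, 0.4534, 0.2047]
tcp_rot: [0.001, 1.0, -0.013, 0.001]
contact_force: [-1.0, -0.2, 0.7]
finger_gap: -0.0002
grasp_force: 0.0
[0.51111487 0.45342592 0.20474893] [-1.02003063 -0.16021333  0.65052298]
[325.9250502  298.55212437]
```

```bash
python3 -m jog '[0.2,0.3,0.5,0,0,0,0, 0,0,0.4,0,0,0,0, 0,0,0.3,0,0,0,0, 0,0,0.3,0,0,0,0, 0,0,0.3,0,0,0,0, 0,0,0,0,0,0,0]'
```

```text
time: 34.75
eef_pos: [0.5131, 0.4502, 0.1859]
tcp_rot: [0.001, 1.0, -0.013, 0.001]
contact_force: [0.3, -0.3, 3.3]
finger_gap: -0.0002
grasp_force: 1.8
```

```bash
python3 -m jog '[0,0,0.2,0,0,0,0, 0,0,0.2,0,0,0,0, 0,0,0,0,0,0,0, 0,0,0,0,0,0,0]'; python3 -m jog '[0,0,0.1,0,0,0,0, 0,0,0.1,0,0,0,0, 0,0,0,0,0,0,0, 0,0,0,0,0,0,0, 0,0,0,0,0,0,0, 0,0,0,0,0,0,0]'
```

```text
time: 35.15
eef_pos: [0.5131, 0.4503, 0.1831]
tcp_rot: [0.001, 1.0, -0.013, 0.001]
contact_force: [-0.5, -2.2, 7.1]
finger_gap: -0.0001
grasp_force: 3.3
time: 35.75
eef_pos: [0.5133, 0.4503, 0.1829]
tcp_rot: [0.0, 1.0, -0.013, 0.002]
contact_force: [-2.9, -2.8, 13.2]
finger_gap: 0.0003
grasp_force: 6.5
```

```bash
python3 -m jog '[0,0,-1,0,0,0,0, 0,0,-3,0,0,0,0, 0,0,-4,0,0,0,0, 0,0,-2,0,0,0,0, -3,0,0,0,0,0,0, -4,0,0,0,0,0,0, -4,-2,0,0,0,0,0, -4,-2,0,0,0,0,0, -4,-2,0,0,0,0,0, -4,-2,0,0,0,0,0, -2,0,0,0,0,0,0, 0,0,0,0,0,0,0, 0,0,0,0,0,0,0, 0,0,0,0,0,0,0, 0,0,0,0,0,0,0, 0,0,0,0,0,0,0, 0,0,0,0,0,0,0, 0,0,0,0,0,0,0, 0,0,0,0,0,0,0, 0,0,0,0,0,0,0]'
python3 - <<'E'
from h import *
from cell import robot
import cv2
c=robot.read_camera("top");i=c["img"];cv2.imwrite("pics/topE.png",i[:,:,::-1])
o=cv2.imread("pics/top0.png")[:,:,::-1]
d=np.abs(i.astype(int)-o).max(2)
for n,(x0,x1,y0,y1) in {"handle":(184,206,220,280),"shelf front":(155,190,205,300),"gap/bed":(140,158,200,295),"beyond":(206,240,220,280)}.items():
    print(n,(d[y0:y1,x0:x1]>60).mean().round(3))
v=i[245:262,170:215].astype(int).sum(2).mean(0)/3;v0=o[245:262,170:215].astype(int).sum(2).mean(0)/3
print(v.round(0).astype(int),v0.round(0).astype(int))
h=cv2.cvtColor(i,cv2.COLOR_RGB2HSV)[195:290,130:200];m=cv2.inRange(h,(8,60,60),(30,255,255));ys,xs=np.nonzero(m)
print("brown",len(xs),(xs.min()+130,xs.max()+130,ys.min()+195,ys.max()+195) if len(xs) else "")
print(robot.get_state()["time"],robot.get_state()["eef_pos"])
E
```

```text
time: 37.75
eef_pos: [0.265, 0.5372, 0.2796]
tcp_rot: [0.001, 1.0, -0.013, 0.001]
contact_force: [-0.3, 0.4, 0.7]
finger_gap: -0.0001
grasp_force: 0.0
handle 0.0
shelf front 0.0
gap/bed 0.106
beyond 0.0
[208 208 207 207 208 208 208 208 208 209 210 210 210 208 201 189 111  67
  58  30  23  29  30  29  24  48 154 250 254 234 117  31  17  17  19  25
  30  31  31  30  30  30  30  30  30] [231 231 230 230 231 231 231 231 231 231 232 232 232 232 227 215 132  80
  69  37  27  35  37  34  29  59 182 255 255 251 140  38  20  21  24  31
  36  37  37  37  36  36  36  36  36]
brown 217 (np.int64(138), np.int64(145), np.int64(227), np.int64(270))
37.8 [0.26493587 0.53720604 0.27957382]
```

Run:
```python
from h import *
from cell import robot
import cv2
c=robot.read_camera("top");i=c["img"]
u=B[:,0]*.185
for p in [(-31,-100,40),(-31,0,40),(-28,-80,76),(-28,0,76),(-31,-100,0),(-31,0,0)]:
    print(p,proj(c,bed(*(np.array(p)+[.7,5.7,1.4]))+u).round(1))
h=cv2.cvtColor(i,cv2.COLOR_RGB2HSV);m=cv2.inRange(h,(8,60,60),(30,255,255))
for y in range(224,276,3): print(y,"".join("#" if v else "." for v in m[y,130:160]))
```

```text
(-31, -100, 40) [137.2 234.5]
(-31, 0, 40) [140.6 270.9]
(-28, -80, 76) [132.6 247. ]
(-28, 0, 76) [135.5 276.5]
(-31, -100, 0) [141.6 229.3]
(-31, 0, 0) [144.9 264.9]
224 ..............................
227 ..........##..................
230 ..........###.................
233 ..........###.................
236 ..........###.................
239 .........#####................
242 .........#####................
245 .........#####................
248 .........#####................
251 .........######...............
254 .........######...............
257 ........#######...............
260 ........########..............
263 ........#######...............
266 ........#####.................
269 ........##....................
272 ..............................
275 ..............................
```

Run:
```python
from h import *
from cell import robot
import cv2
c=robot.read_camera("scene");i=c["img"];u=B[:,0]*.185
for p in [(-28,-80,76),(-28,0,76),(-28,-80,40),(-28,0,40),(-31,-100,40),(-31,-100,0),(-31,0,0)]:
    print(p,proj(c,bed(*(np.array(p)+[.7,5.7,1.4]))+u).round(1))
h=cv2.cvtColor(i,cv2.COLOR_RGB2HSV);m=cv2.inRange(h,(8,60,40),(30,255,255))
for y in range(186,246,2): print(y,"".join("#" if v else "." for v in m[y,185:260]))
```

```text
(-28, -80, 76) [217.7 201.3]
(-28, 0, 76) [201.7 219.7]
(-28, -80, 40) [223.2 207.3]
(-28, 0, 40) [207.5 225.4]
(-31, -100, 40) [227.6 203.2]
(-31, -100, 0) [233.3 209.6]
(-31, 0, 0) [214.3 231.8]
186 ..############.............................................................
188 ##.####..##................................................................
190 ...........................................................................
192 ...........................................................................
194 ...........................................................................
196 ...........................................................................
198 ...................................##......................................
200 ...............................#########...................................
202 ...........................################................................
204 .......................#######################.............................
206 ...................############################............................
208 ...............####
[... 796 characters left out ...]
...............####.........................................
230 ................................#..........................................
232 ...........................................................................
234 ...........................................................................
236 ...........................................................................
238 ...........................................................................
240 ...........................................................................
242 ...........................................................................
244 ...........................................................................
```

```bash
python3 -c "
from cell import robot
print(robot.job_done())"
```

```text
the job is handed in; nothing more can be done
None
```

The job is handed in at about 38 s of the 72 s allowed: the shelf was pulled out until it locked, both cartons were stacked against the backstop, and after the button press the shelf ran home with the stack still in place. I confirmed the final position only by comparing the last camera images numerically, since my ten picture views were used up.

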